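# Unscrew a detergent cap of unknown thread hand

## Robot

A 6-joint arm with a two-finger parallel gripper is mounted at the origin on the work surface. World frame = base frame: x ahead of the robot, y to its left, z up, the work surface at z = 0. Lengths are in m, angles in rad, forces in N, time in s.
With the tool pointing down it reaches from about 0.35 to 0.8 m from the base axis. Payload 7.3 kg.
Tool frame: the origin (TCP) lies between the finger pads; the fingertips stand 25 mm ahead of it and the grasp point (between the pads) lies 6 mm ahead of it (r.tip_extent is the distance from the TCP to the fingertips, in m); z points along the fingers, y is the direction in which the jaws open and shut (so a half turn about z gives the same grasp; the last joint's range is limited). The gripper opens to 85 mm and grips with 20 to 120 N. Pads are 22 mm wide; open, the fingers measure 114 mm over their backs; the gripper's body (76 mm by 85 mm) begins 54 mm behind the grasp point. The pads swing forward as they close: fully open they stand 13 mm farther back than shut.
Start: joints at [-1.444, 0.342, 1.524, -0, 1.275, -0.146], TCP at [0.141, -0.506, 0.219] pointing down, gripper open.
Joint ranges: [-2.53, 2.53], [-0.77, 2.02], [0.04, 2.7], [-1, 4.14], [0.28, 2.66], [-3.11, 3.11]. Speed limits (rad/s): [2.57, 2.57, 3.14, 3.14, 3.14, 3.14].

## Interface

Orientations are given as a unit quaternion [x, y, z, w].
In Python, from workcell import r, command_gripper, optics gives the robot as it stands. The module is installed in compiled form; this text tells all that it offers. Calls block until the motion is done:
- r.reach(position, orientation): joint-space move of the TCP to a pose.
- r.move_straight(position, orientation=None, speed=0.15, max_force=None): straight line of the TCP; orientation=None keeps the orientation; speed is the mean speed in m/s. With max_force (N) it stops when the force on the tool has changed by that much, and returns True; else False.
- r.movej(angles): joint-space move.
- command_gripper(opening, force=None): finger opening in m; force is the grip in N (None keeps the last); returns when the fingers have stopped.
- r.hold(seconds).
- r.solve_ik(position, orientation): joint angles nearest the present ones, or None.
- r.read_state(): the state.
- optics.get_image(name): name is "scene" or "top" or "wrist"; returns (picture, depth): 384x512x3 uint8, red, green, blue; 384x512 float32, m along the optical axis (not along the pixel's ray), 0 where there is no reading.
- optics.camera_model(name): a dict with "K" (3x3 intrinsics, pixels), "R" (3x3) and "t" (3): a world point X has camera coordinates R X + t; the wrist camera has in their place "tool_from_camera" (4x4, takes a point from camera to tool coordinates, whose origin is the TCP and whose axes are the flange's). Camera axes: x right, y down, z forward; pixel columns grow to the right and rows downward; lengths in m; the calibration is good to about 2 mm. A picture is of the moment at which its call begins: read the wrist's pose just before it. camera_model takes no time and is no camera call.
A pose or a line that the arm cannot do raises r.PlanningError and nothing moves.
- r.finish_job(): hands the job in, once; it reports no verdict.
The state is a dict: "time_s": time; "joint_positions": joint angles; "dq": joint speeds; "tau": joint torques, N m; "eef_pos": TCP position; "eef_rot": TCP orientation; "contact_force": force on the tool from outside, world axes, zero at the start; "torque": the same for the moment, N m; "grip_width": finger opening in m.
Only numpy, scipy, OpenCV 4.12 (cv2) and the standard library are available. Lean on these libraries where they do the work, as an engineer would, in place of code of your own. Each camera call takes 0.05 s, during which the arm holds its last target.

## Task

Swing the caddy's steel retaining bar down until it rests in its yellow catch. Then take the teal cap off the jug with the teal label: nobody knows whether it loosens clockwise or counter-clockwise, so find out by trying one way and, if it stops, the other; then lift it straight up until its lower edge is a few centimetres above the jug's neck. Finish while still holding the cap still and level above its jug, with the bar shut and everything else, the other jug's white cap included, left where it was.

Things in the scene. Friction and masses are not known exactly. Their poses are not given: they have to be found in the camera images.
- caddy: Grey bottle caddy, a tray 170 mm deep (x), 340 mm wide (y), 30 mm rim, fixed to the table; origin under its centre. The jugs stand in it at y = +65 and -65 mm, in either order. On its robot side, at x = -70 mm, posts at y = +150 (hinge) and -150 mm (yellow U-shaped catch, prongs up to 166 mm high) carry the retaining bar. Place and yaw vary.
- latch (a joint): Angle of the retaining bar, 12 mm round steel. 0 = level, resting in the catch (firm stop), 150 mm above the table; grows as the bar swings up, to 1.1; starts at 0.35 to 0.75. The hinge is stiff: the bar stays where left and takes 1 to 3 N at the tab to move. It swings in the upright plane x = -70 mm of the caddy: pushing down on the tab closes it.
- latch_tab (a point): Middle of the upper face of the red thumb tab (26 x 34 mm) on the retaining bar, 215 mm from the hinge axis, 7 mm above the bar's axis line. Axes of the caddy when the bar is level.
- latch_hinge (a point): Hinge axis of the retaining bar, 150 mm above the table; the axis runs along the caddy's x.
- jug: White jug with teal labels, the one to open, fixed in the caddy so that it cannot turn: 90 mm deep, 112 mm wide, handle towards +x; origin under its centre, 6 mm above the table. Shoulder 150 mm, rim of its 29 mm wide neck 177 mm above the origin. Gripped cap: fingertips up to 35 mm below the cap's top stay clear of the shoulder.
- cap: Teal cap, loose, 30 to 65 g, round, 56 mm across, 45 mm tall, top 20 mm solid; origin: centre of its lower rim (seated: 158 mm above the table), z up. Quick thread: the loosening way (varies, unseen) it turns easily, without rising, to a stop at about 80 degrees; from 60 on it lifts off (ease back off the stop first, it rubs). The other way it stops within 12 degrees; it then rises only 3 mm.
- other_jug: Cream jug with blue labels beside the first, same size, fixed. Bystander.
- other_cap: White cap of the cream jug, same size as the teal one, origin in the centre of its lower rim. Leave it alone.
- softener: Blue bottle, red cap, 64 mm across, 150 mm tall; origin under its centre. Bystander.
- scoop: Orange measuring mug, 76 mm across, 60 mm tall; origin under its centre. Bystander.
- brush: Wooden hand brush lying on the table; origin under its middle. Bystander.
- stain_jar: Clear jar with yellow lid, 70 mm across, 85 mm tall; origin under its centre. Bystander.
- soap: Green soap bar 85 x 55 x 30 mm; origin under its centre. Bystander.
- roll_core: Short cardboard tube standing on end, 60 mm across, 60 mm tall; origin under its centre. Bystander.
There are look-alikes about, which are no part of the job. What is meant by the cap is not red, and is the smaller of those in its own colour.

How it is judged:
On the way, in this order (a step that is already met when the one before it is completed fails the run):
1. the retaining bar rests in its catch (value of joint latch below 0.05 rad), for 0.2 s.
2. with the bar shut, the teal cap is off the neck, in the fingers (value of joint latch below 0.05 rad and z of cap in the frame of jug above 0.18 m and contact force between the fingers and cap above 0.5 N), for 0.2 s.
At the end, for the whole second after the job is handed in: Bar within 0.05 rad of its catch; teal cap in the fingers (over 1 N), still (under 30 mm/s), level within 0.3 rad, within 70 mm sideways of its jug's axis, its lower rim at least 13 mm above the neck's rim, not touching the jug; the white cap still seated (value of joint latch below 0.05 rad and z of cap in the frame of jug above 0.19 m and horizontal distance between cap and jug below 0.07 m and angle between cap's own z axis and vertical below 0.3 rad and contact force between the fingers and cap above 1 N and contact force between cap and jug below 0.3 N and linear speed of cap below 0.03 m/s and z of other_cap in the frame of other_jug below 0.158 m); the arm keeps its last pose, push and grip.
It fails at once if the white cap is moved by more than 10 mm (distance of other_cap from where it was at the start of the episode above 0.01 m).
It fails at once if a bystander is pushed by more than 30 mm (distance of any of softener, scoop, brush, stain_jar, soap, roll_core from where it was at the start of the episode above 0.03 m).
It also fails if it takes over 54 s, if anything falls off the work surface, if the arm or the gripper's body presses on something with over 40 N, if the wrist force passes 120 N, or if a joint passes its speed limit or range.

## Working session

There is one attempt and no reset: what is moved stays moved. The work goes in short steps, each a Python script; the robot and the scene stay as the last script left them, time stands still between calls to the robot, and variables do not carry over. Pictures are saved under pics/ and viewed, and the job is handed in when it is done.

```bash
mkdir -p pics; python3 - <<'E'
from workcell import r, command_gripper, optics
import cv2, numpy as np
for n in ["scene","top","wrist"]:
    p,d=optics.get_image(n); cv2.imwrite(f"pics/{n}0.png",p[:,:,::-1]); np.savez(f"pics/{n}0.npz",p=p,d=d)
    m=optics.camera_model(n); print(n,{k:np.round(v,3).tolist() for k,v in m.items()})
s=r.read_state(); print(s, r.tip_extent)
E
```

```text
scene {'K': [[393.559, 0.0, 243.952], [0.0, 393.559, 196.882], [0.0, 0.0, 1.0]], 'R': [[-0.83, 0.558, -0.007], [0.346, 0.504, -0.792], [-0.438, -0.659, -0.611]], 't': [0.439, -0.078, 1.569]}
top {'K': [[481.74, 0.0, 251.592], [0.0, 481.74, 191.622], [0.0, 0.0, 1.0]], 'R': [[0.015, -1.0, -0.008], [-0.981, -0.013, -0.195], [0.195, 0.011, -0.981]], 't': [-0.013, 0.553, 1.613]}
wrist {'K': [[338.406, 0.0, 260.193], [0.0, 338.406, 183.075], [0.0, 0.0, 1.0]], 'tool_from_camera': [[-0.0, -0.955, -0.296, 0.077], [1.0, -0.0, 0.0, 0.001], [-0.001, -0.296, 0.955, -0.156], [0.0, 0.0, 0.0, 1.0]]}
{'time_s': 0.15, 'joint_positions': array([-1.44399312e+00,  3.42578137e-01,  1.52476146e+00,  1.42835102e-05,
        1.27539135e+00, -1.46016145e-01]), 'dq': array([ 0.00149193, -0.00144659, -0.00163458, -0.00020668,  0.00045117,
       -0.00049082]), 'tau': array([ 1.34380964e-03, -4.33907747e+01, -2.46148163e+01, -1.94793765e-04,
        5.77933271e-03,  1.25470228e-05]), 'eef_pos': array([ 0.14143994, -0.50528259,  0.2179902 ]), 'eef_rot': array([ 9.90710741e-01,  1.35984942e-01,  1.22982974e-05, -5.69053425e-04]), 'contact_force': array([-0.06228548,  0.90414199, -0.56832608]), 'torque': array([-0.04993188,  0.02547492,  0.04180785]), 'grip_width': 0.08534656425688697} 0.025
```

View pics/scene0.png

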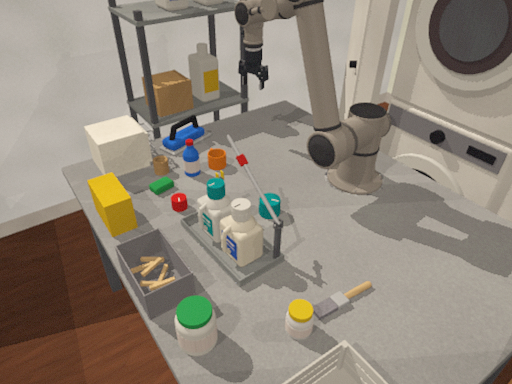

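View pics/top0.png

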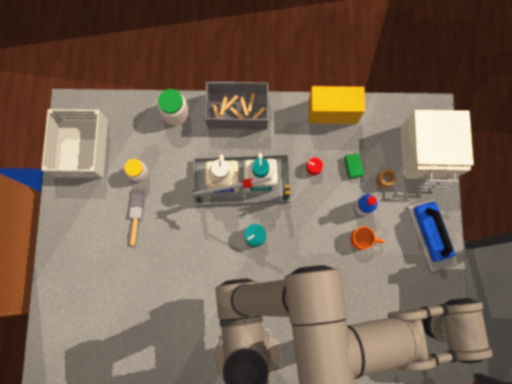

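The scene view shows the bar tilted up, with its red tab at about (242,160). The teal cap on the jug is at (216,188), and there is a teal look-alike on the table at (270,205). In the top view the jug's cap is at (260,165), the white cap at (220,170), the teal look-alike at (255,235), a red cap at (314,166) and the tab at (247,183).

```bash
cat > h.py <<'E'
import numpy as np, cv2
from workcell import r, command_gripper, optics
from scipy.spatial.transform import Rotation as Rot
def cam(n, st=None):
    m=optics.camera_model(n)
    if n!="wrist": return m["K"],np.array(m["R"]),np.array(m["t"])
    T=np.array(m["tool_from_camera"]); W=np.eye(4); W[:3,:3]=Rot.from_quat(st["eef_rot"]).as_matrix(); W[:3,3]=st["eef_pos"]
    C=np.linalg.inv(W@T); return m["K"],C[:3,:3],C[:3,3]
def ray(c,uv):
    K,R,t=c; o=-R.T@t; d=R.T@np.linalg.inv(K)@np.array([uv[0],uv[1],1.]); return o,d/np.linalg.norm(d)
def onplane(c,uv,z):
    o,d=ray(c,uv); return o+d*(z-o[2])/d[2]
def tri(c1,u1,c2,u2):
    o1,d1=ray(c1,u1);o2,d2=ray(c2,u2)
    s=np.linalg.lstsq(np.stack([d1,-d2],1),o2-o1,rcond=None)[0]
    a=o1+d1*s[0];b=o2+d2*s[1]; return (a+b)/2,np.linalg.norm(a-b)
def cloud(c,d):
    K,R,t=c; v,u=np.mgrid[:d.shape[0],:d.shape[1]]
    P=np.stack([(u-K[0,2])/K[0,0]*d,(v-K[1,2])/K[1,1]*d,d],-1); return (P-t)@R
def proj(c,X):
    K,R,t=c; p=K@(R@np.asarray(X)+t); return p[:2]/p[2]
E
python3 - <<'E'
from h import *
for n in ["scene","top"]:
    z=np.load(f"pics/{n}0.npz"); p,d=z["p"],z["d"]; c=cam(n); P=cloud(c,d)
    hsv=cv2.cvtColor(p,cv2.COLOR_RGB2HSV)
    masks={"teal":cv2.inRange(hsv,(82,100,50),(98,255,255)),"red":cv2.inRange(hsv,(0,180,80),(4,255,255))|cv2.inRange(hsv,(174,180,80),(180,255,255)),"yel":cv2.inRange(hsv,(20,150,80),(32,255,255)),"blue":cv2.inRange(hsv,(105,120,50),(125,255,255))}
    for k,m in masks.items():
        N,L,S,C=cv2.connectedComponentsWithStats(m)
        for i in range(1,N):
            if S[i,4]<12: continue
            q=P[(L==i)&(d>0)]
            if len(q) : print(n,k,S[i].tolist(),np.round(C[i],1),"med",np.round(np.median(q,0),3),"lo",np.round(np.percentile(q,3,axis=0),3),"hi",np.round(np.percentile(q,97,axis=0),3))
    if n=="scene": cv2.imwrite("pics/c1.png",cv2.resize(p[120:300,130:310,::-1],None,fx=3.3,fy=3.3,interpolation=cv2.INTER_CUBIC))
    else: cv2.imwrite("pics/c2.png",cv2.resize(p[140:260,180:340,::-1],None,fx=5,fy=5,interpolation=cv2.INTER_CUBIC))
E
```

```text
scene teal [207, 178, 18, 22, 334] [215.6 188.4] med [ 0.616 -0.02   0.194] lo [ 0.588 -0.055  0.16 ] hi [ 0.637 -0.008  0.204]
scene teal [264, 193, 16, 24, 190] [273.6 202.2] med [0.401 0.002 0.058] lo [ 0.378 -0.048  0.007] hi [0.42  0.017 0.062]
scene teal [259, 198, 14, 21, 140] [263.7 210.5] med [ 0.442 -0.007  0.027] lo [ 0.428 -0.032  0.   ] hi [0.447 0.012 0.061]
scene teal [203, 213, 10, 23, 69] [208.6 225.1] med [ 0.654 -0.011  0.059] lo [ 0.652 -0.042  0.035] hi [0.656 0.004 0.097]
scene red [186, 139, 7, 7, 40] [189.  141.8] med [ 0.517 -0.393  0.146] lo [ 0.504 -0.406  0.134] hi [ 0.53  -0.385  0.151]
scene red [237, 155, 11, 11, 74] [241.7 159.7] med [0.54  0.008 0.281] lo [ 0.527 -0.004  0.27 ] hi [0.55  0.018 0.289]
scene red [171, 194, 16, 18, 222] [178.9 202.3] med [ 0.664 -0.211  0.034] lo [ 0.638 -0.244  0.001] hi [ 0.685 -0.201  0.046]
scene yel [204, 70, 15, 23, 281] [210.7  80.6] med [ 0.053 -1.039  0.08 ] lo [ 0.009 -1.049  0.021] hi [ 0.093 -1.028  0.132]
scene yel [220, 170, 4, 9, 21] [221.8 173.9] med [ 0.535 -0.121  0.155] lo [ 0.482 -0.218  0.084] hi [ 0
[... 1906 characters left out ...]
3.  167.4] med [0.627 0.404 0.084] lo [0.601 0.378 0.076] hi [0.654 0.43  0.091]
top yel [285, 185, 5, 3, 12] [286.8 186.1] med [ 0.552 -0.12   0.162] lo [ 0.55  -0.126  0.146] hi [ 0.555 -0.114  0.165]
top yel [285, 191, 5, 4, 14] [286.9 192.3] med [ 0.531 -0.121  0.154] lo [ 0.53  -0.127  0.135] hi [ 0.539 -0.114  0.168]
top blue [0, 168, 43, 23, 561] [ 25.2 176.2] med [ 0.711  1.019 -0.431] lo [ 0.657  0.959 -0.444] hi [ 0.741  1.135 -0.418]
top blue [359, 194, 18, 19, 175] [365.7 204.5] med [ 0.501 -0.383  0.103] lo [ 0.485 -0.417  0.086] hi [ 0.536 -0.368  0.117]
top blue [414, 202, 41, 59, 998] [431.1 231.2] med [ 0.424 -0.617  0.049] lo [ 0.335 -0.665  0.034] hi [ 0.516 -0.577  0.1  ]
```

View pics/c1.png

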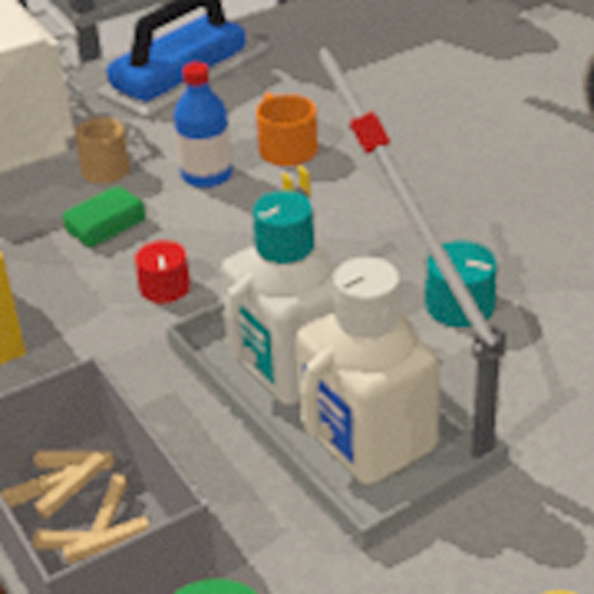

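View pics/c2.png

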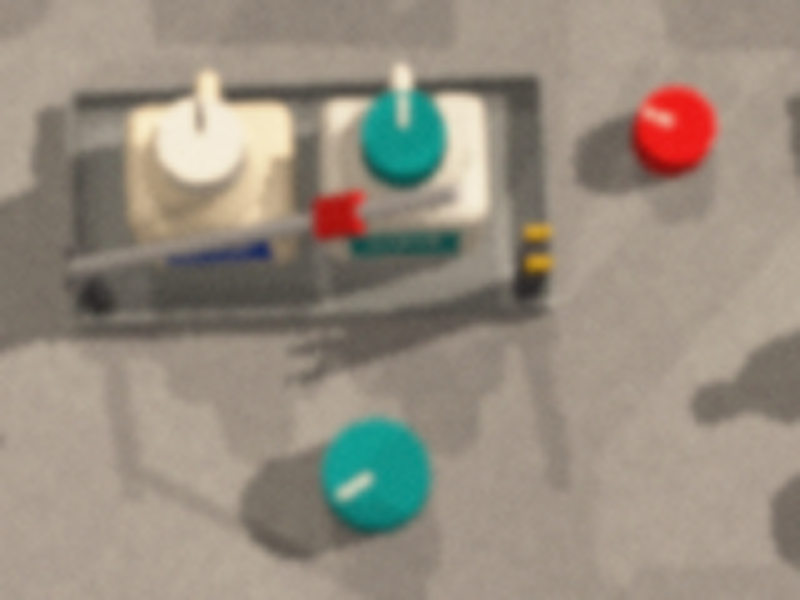

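Choice: of the teal candidates, the cap on the teal-label jug at top (260,165) / scene (216,188) stands at z≈0.20 m. The table piece at top (255,235) / scene (270,205) is larger, and the one at (314,166) is red. I pick the cap on the jug. Next I take closer wrist views from two places.

```bash
python3 - <<'E'
from h import *
def q(phi): return (Rot.from_euler('z',phi)*Rot.from_euler('x',np.pi)).as_quat()
s=r.read_state(); print(np.round(s['eef_rot'],3), np.round(q(0.273),3))
r.move_straight([0.16,-0.50,0.42],speed=0.3)
for i,(p) in enumerate([[0.47,-0.03,0.46],[0.47,0.09,0.46]]):
    r.reach(p,q(np.pi/2)); r.hold(0.3)
    s=r.read_state(); im,d=optics.get_image("wrist")
    cv2.imwrite(f"pics/w{i}.png",im[:,:,::-1]); np.savez(f"pics/w{i}.npz",p=im,d=d,pos=s['eef_pos'],rot=s['eef_rot'])
    print(s['time_s'],s['joint_positions'],s['eef_pos'],s['contact_force'])
E
```

```text
[ 0.991  0.136  0.    -0.001] [0.991 0.136 0.    0.   ]
3.3083 [-2.27532740e-01  1.74461560e-01  1.10407951e+00 -2.47474829e-05
  1.86313434e+00 -2.26683923e-01] [ 0.46999294 -0.03040996  0.45995525] [ 0.21248135 -0.55645043 -0.6277234 ]
4.2083 [ 2.70833727e-02  1.90299194e-01  1.08427402e+00 -6.66140599e-05
  1.86705041e+00  2.87105786e-02] [0.47013804 0.08914327 0.45999619] [-0.57913881  0.1839873  -0.16135956]
```

View pics/w0.png

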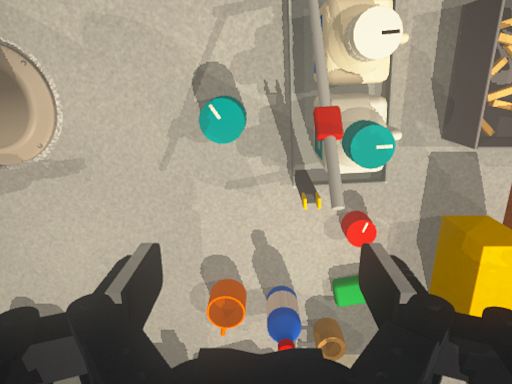

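View pics/w1.png

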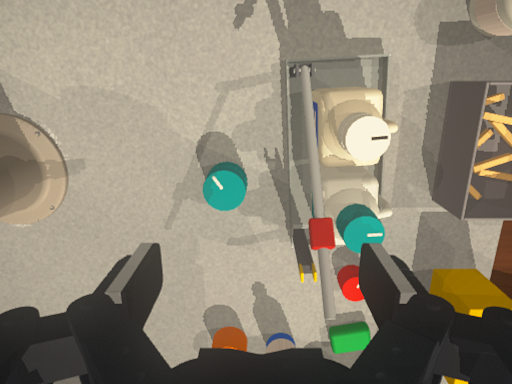

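w0 shows the teal cap at about (370,146), the tab at (328,123), the catch prongs at (312,201) and the big teal look-alike at (222,120). In w1 the cap is at (360,228), the tab at (321,233), the hinge at (302,71) and the prongs at (308,272).

```bash
cat > m.py <<'E'
from h import *
def load(n):
    z=np.load(f"pics/{n}.npz"); st={"eef_pos":z["pos"],"eef_rot":z["rot"]} if "pos" in z else None
    return z["p"],z["d"],cam(n.rstrip("0123456789") if st is None else "wrist",st)
def comps(m,a=30):
    N,L,S,C=cv2.connectedComponentsWithStats(m); return [(L==i,C[i],S[i,4]) for i in range(1,N) if S[i,4]>=a]
E
python3 - <<'E'
from m import *
out={}
for n in ["w0","w1","scene0","top0"]:
    p,d,c=load(n); P=cloud(c,d); hsv=cv2.cvtColor(p,cv2.COLOR_RGB2HSV)
    R={}
    for k,m in {"teal":cv2.inRange(hsv,(80,90,40),(98,255,255)),"red":cv2.inRange(hsv,(0,160,70),(4,255,255))|cv2.inRange(hsv,(174,160,70),(180,255,255)),"yel":cv2.inRange(hsv,(20,130,80),(32,255,255)),"white":((hsv[...,1]<90)&(hsv[...,2]>120)).astype(np.uint8)*255}.items():
        zz=P[...,2]; 
        ok=(m>0)&(d>0)&(abs(P[...,0]-.58)<.1)&(abs(P[...,1]-.03)<.2)
        if k in("teal","white"): 
            ok&=(zz>.19)&(zz<.215)
            if k=="white": ok&=P[...,1]>.04
            if k=="teal": ok&=P[...,1]<.04
        if k=="red": ok&=zz>.2
        if k=="yel": ok&=(zz>.1)&(P[...,1]<-.08)
        if k in("teal","white"):
            zt=np.percentile(zz[ok],90) if ok.any() else 0; ok&=(zz>zt-.006)
        for M,C,A in comps(ok.astype(np.uint8)*255,10):
            Q=P[M]; R.setdefault(k,[]).append(C); (rc,rr)=cv2.minEnclosingCircle(Q[:,:2].astype(np.float32))
            print(n,k,np.round(C,1),A,"mean",np.round(Q.mean(0),4),"med z",np.round(np.median(Q[:,2]),4),"circ",np.round(rc,4),round(rr,4))
    out[n]=(c,R)
for k in ["teal","red","white"]:
    for a,b in [("w0","w1"),("w0","scene0"),("w1","top0")]:
        if k in out[a][1] and k in out[b][1]:
            f=lambda l: l[0]
            print("tri",k,a,b,[np.round(x,4) for x in tri(out[a][0],f(out[a][1][k]),out[b][0],f(out[b][1][k]))])
E
python3 - <<'E'
import cv2
a=cv2.imread("pics/w1.png")[40:120,270:420]; b=cv2.imread("pics/w1.png")[190:340,270:420]
import numpy as np
cv2.imwrite("pics/c3.png",cv2.resize(np.vstack([a,b]),None,fx=2.6*1,fy=2.6,interpolation=cv2.INTER_CUBIC))
E
```

```text
w0 teal [371.5 146.1] 1478 mean [ 0.6088 -0.0361  0.2033] med z 0.2034 circ [ 0.6098 -0.0371] 0.0277
w0 red [327.6 122.3] 821 mean [0.537  0.0034 0.2844] med z 0.2849 circ [0.5376 0.0023] 0.0183
w0 yel [304.  200.9] 68 mean [ 0.5344 -0.1243  0.1586] med z 0.1613 circ [ 0.5336 -0.1262] 0.0085
w0 yel [317.9 200.7] 63 mean [ 0.5542 -0.1236  0.1599] med z 0.1646 circ [ 0.554 -0.125] 0.008
w0 white [377.1  32.7] 2073 mean [0.6027 0.0926 0.2033] med z 0.2033 circ [0.6036 0.0925] 0.0282
w0 white [315.1  20. ] 211 mean [0.5321 0.1054 0.2065] med z 0.2066 circ [0.5309 0.1038] 0.0149
w1 teal [361.9 231.8] 1057 mean [ 0.6074 -0.0326  0.2032] med z 0.2033 circ [ 0.61   -0.0366] 0.0278
w1 red [321.3 233.2] 705 mean [0.5372 0.0045 0.2839] med z 0.284 circ [0.5373 0.0041] 0.0175
w1 yel [313.9 272.6] 64 mean [ 0.5542 -0.1227  0.1581] med z 0.1603 circ [ 0.5542 -0.1246] 0.0082
w1 yel [301.1 273. ] 60 mean [ 0.5344 -0.1232  0.1582] med z 0.1615 circ [ 0.535  -0.1253] 0.0081
w1 white [310.4 129.6] 198 mean [0.5323 0.1046 0.2072] med z 0.2072 circ [0.5313 0.1034] 0.0157
w1 white [367.2 138.1] 1598 mean 
[... 1103 characters left out ...]
078 0.208 ] med z 0.2072 circ [0.5287 0.1071] 0.0085
tri teal w0 w1 [array([ 0.612 , -0.0382,  0.1916]), np.float64(0.0015)]
tri teal w0 scene0 [array([ 0.6094, -0.0361,  0.1994]), np.float64(0.0018)]
tri teal w1 top0 [array([ 0.6063, -0.0324,  0.2037]), np.float64(0.0019)]
tri red w0 w1 [array([0.5378, 0.0029, 0.2807]), np.float64(0.0002)]
tri red w0 scene0 [array([0.5377, 0.003 , 0.2777]), np.float64(0.0016)]
tri red w1 top0 [array([0.5348, 0.0066, 0.288 ]), np.float64(0.0033)]
tri white w0 w1 [array([0.5471, 0.0988, 0.2899]), np.float64(0.0635)]
tri white w0 scene0 [array([0.5721, 0.1071, 0.2341]), np.float64(0.0543)]
tri white w1 top0 [array([0.5502, 0.1021, 0.2866]), np.float64(0.0644)]
```

View pics/c3.png

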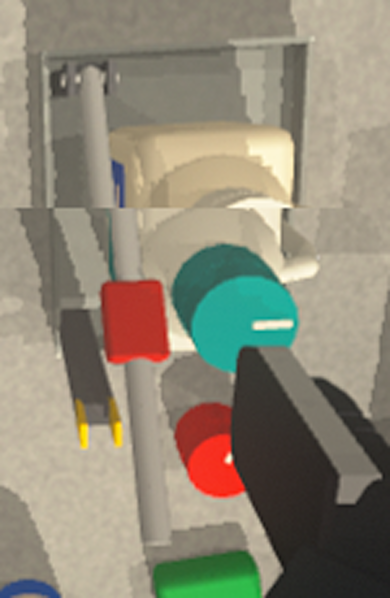

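Layout is consistent: caddy at (0.607, 0.028), yaw 0.049, cap axis (0.610,-0.037) with its top at 0.203, and bar angle about 0.63. The hinge and catch check out. Now I close the bar.

```bash
cat >> h.py <<'E'
def q(phi): return (Rot.from_euler('z',phi)*Rot.from_euler('x',np.pi)).as_quat()
YAW=0.0487; CC=np.array([.6067,.0278])
def cad(x,y,z): 
    c,s=np.cos(YAW),np.sin(YAW); return np.array([CC[0]+c*x-s*y,CC[1]+s*x+c*y,z])
def tab(th): 
    return cad(-.07,.15-.215*np.cos(th)+.007*np.sin(th),.15+.215*np.sin(th)+.007*np.cos(th))
CAP=np.array([.6098,-.0369])
E
python3 - <<'E'
from h import *
Q=q(np.pi/2+YAW)
print(tab(.631))
command_gripper(0.0,40)
t=tab(.631); off=np.array([0,0,.025])
r.reach(t+off+[0,0,.09],Q)
r.move_straight(t+off+[0,0,.02],speed=.15)
for th in [.631,.5,.4,.3,.2,.1,.04]:
    r.move_straight(tab(th)+off,speed=.08); s=r.read_state(); print(th,np.round(s['eef_pos'],4),np.round(s['contact_force'],2))
hit=r.move_straight(tab(0)+off+[0,0,-.012],speed=.02,max_force=10)
s=r.read_state(); print(hit,s['time_s'],np.round(s['eef_pos'],4),np.round(s['contact_force'],2))
r.hold(.3)
im,d=optics.get_image("scene"); cv2.imwrite("pics/s2.png",cv2.resize(im[110:290,130:310,::-1],None,fx=3.3,fy=3.3,interpolation=cv2.INTER_CUBIC))
E
```

```text
[0.53773078 0.00494594 0.28249185]
0.631 [0.5379 0.005  0.308 ] [ 0.27  0.49 -0.3 ]
0.5 [ 0.5384 -0.0112  0.2841] [-0.2   0.22 -0.78]
0.4 [ 0.5388 -0.0209  0.265 ] [-0.79  0.26  0.13]
0.3 [ 0.5393 -0.0289  0.2451] [ 0.13 -0.48  0.41]
0.2 [ 0.5396 -0.0348  0.2245] [-0.39 -0.81 -0.08]
0.1 [ 0.5398 -0.0387  0.2034] [ 0.31 -0.37  0.11]
0.04 [ 0.5397 -0.04    0.1904] [ 0.31 -0.49 -0.15]
False 10.2667 [ 0.54   -0.0405  0.17  ] [ 0.61  0.21 -0.14]
```

View pics/s2.png

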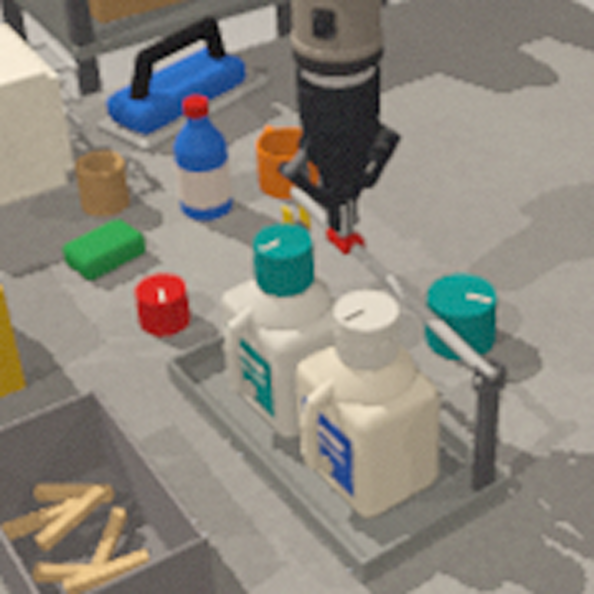

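The scene crop shows the fingertips at the tab (345,240) with the bar nearly down. No stop has been felt yet, so I keep pressing gently.

```bash
python3 - <<'E'
from h import *
s=r.read_state(); p=s['eef_pos']
hit=r.move_straight(p+[0,0,-.02],speed=.02,max_force=8)
s=r.read_state(); print(hit,s['time_s'],np.round(s['eef_pos'],4),np.round(s['contact_force'],2),s['grip_width'])
im,d=optics.get_image("scene"); cv2.imwrite("pics/s3.png",cv2.resize(im[140:240,190:290,::-1],None,fx=5.5,fy=5.5,interpolation=cv2.INTER_CUBIC))
c=cam("scene");P=cloud(c,d); hsv=cv2.cvtColor(im,cv2.COLOR_RGB2HSV)
m=(hsv[...,1]>160)&((hsv[...,0]<4)|(hsv[...,0]>174))&(P[...,2]>.12)&(abs(P[...,0]-.54)<.04)&(abs(P[...,1])<.1)
print(m.sum(),np.round(np.median(P[m],0),4), P[m][:,2].max(), tab(0))
E
```

```text
False 11.7667 [ 0.5399 -0.0404  0.1501] [ 0.11 -0.32  0.01] -0.0002240008395950567
34 [ 0.5486 -0.028   0.1589] 0.16316051554286448 [ 0.53994724 -0.04053059  0.157     ]
```

View pics/s3.png

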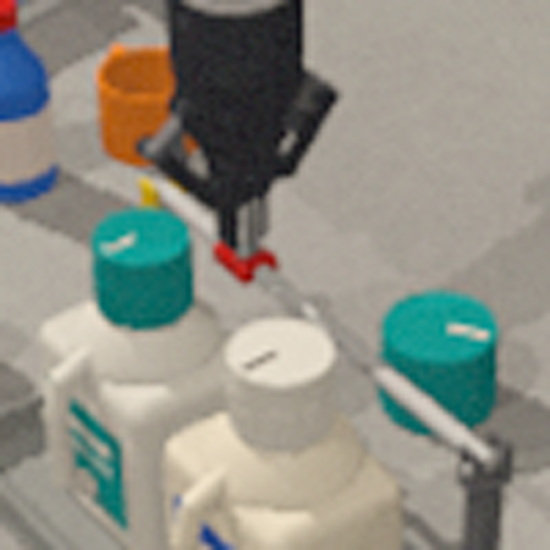

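```bash
python3 - <<'E'
from h import *
s=r.read_state(); im,d=optics.get_image("wrist"); cv2.imwrite("pics/w3.png",im[:,:,::-1])
t,dt=optics.get_image("top"); cv2.imwrite("pics/t3.png",cv2.resize(t[140:260,180:340,::-1],None,fx=5,fy=5,interpolation=cv2.INTER_CUBIC))
print(np.round(s['contact_force'],2),np.round(s['torque'],3),s['tau'])
E
```

```text
[ 0.54  0.35 -0.2 ] [ 0.035 -0.03  -0.003] [-6.95560360e-03 -4.62168503e+01 -2.26962090e+01  6.00551302e-04
  1.25534836e-03 -1.47626167e-05]
```

View pics/w3.png

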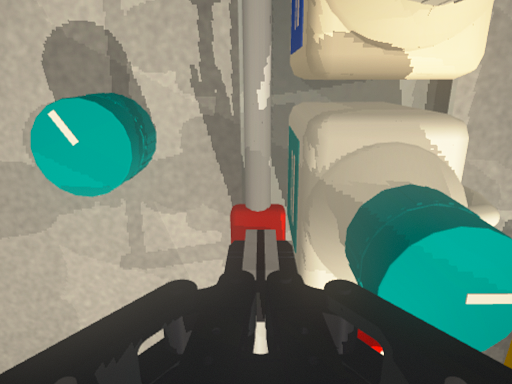

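View pics/t3.png

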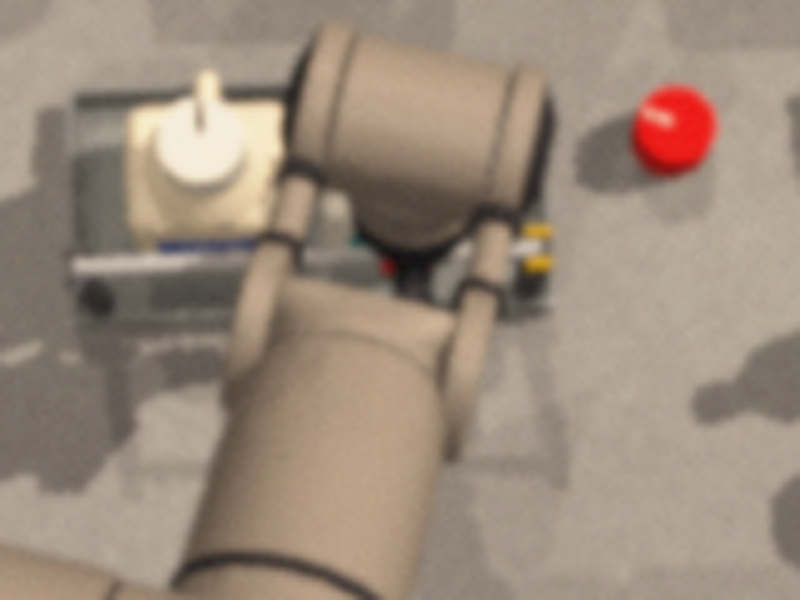

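```bash
python3 - <<'E'
from h import *
s=r.read_state(); im,d=optics.get_image("wrist"); c=cam("wrist",s); P=cloud(c,d)
for v in [10,60,110,160,200]:
    row=P[v,240:280]; i=np.argmax(np.where(d[v,240:280]>0,row[:,2],-1)); print(v,np.round(row[i],4))
for v in range(205,300,6):
    print(v,[ (u,np.round(P[v,u],3).tolist()) for u in (240,252,260,268,280)])
E
```

```text
10 [0.5322 0.0594 0.1595]
60 [0.5366 0.0412 0.1605]
110 [0.5359 0.0214 0.161 ]
160 [0.539  0.     0.1612]
200 [ 0.538  -0.0186  0.1615]
205 [(240, [0.531, -0.024, 0.154]), (252, [0.537, -0.022, 0.16]), (260, [0.54, -0.021, 0.161]), (268, [0.544, -0.022, 0.159]), (280, [0.55, -0.023, 0.154])]
211 [(240, [0.531, -0.024, 0.161]), (252, [0.537, -0.024, 0.16]), (260, [0.541, -0.024, 0.162]), (268, [0.544, -0.024, 0.161]), (280, [0.55, -0.023, 0.161])]
217 [(240, [0.532, -0.027, 0.162]), (252, [0.537, -0.027, 0.162]), (260, [0.541, -0.027, 0.161]), (268, [0.544, -0.026, 0.162]), (280, [0.55, -0.026, 0.162])]
223 [(240, [0.532, -0.03, 0.162]), (252, [0.537, -0.029, 0.163]), (260, [0.541, -0.029, 0.163]), (268, [0.545, -0.029, 0.162]), (280, [0.55, -0.029, 0.163])]
229 [(240, [0.532, -0.033, 0.162]), (252, [0.537, -0.032, 0.163]), (260, [0.541, -0.032, 0.162]), (268, [0.545, -0.032, 0.163]), (280, [0.55, -0.032, 0.162])]
235 [(240, [0.532, -0.036, 0.163]), (252, [0.537, -0.03, 0.174]), (260, [0.541, -0.031, 0.172]), (268, [0.544, -0.03, 0.172]), (280, [0.55, -0.035, 0.162])]
241 [(240, [0.53
[... 852 characters left out ...]
-0.031, 0.201]), (268, [0.544, -0.031, 0.2]), (280, [0.548, -0.029, 0.203])]
277 [(240, [0.534, -0.029, 0.208]), (252, [0.538, -0.03, 0.206]), (260, [0.541, -0.034, 0.2]), (268, [0.544, -0.03, 0.206]), (280, [0.547, -0.028, 0.208])]
283 [(240, [0.534, -0.03, 0.21]), (252, [0.538, -0.03, 0.21]), (260, [0.541, -0.036, 0.201]), (268, [0.543, -0.029, 0.211]), (280, [0.547, -0.029, 0.21])]
289 [(240, [0.535, -0.03, 0.213]), (252, [0.538, -0.03, 0.213]), (260, [0.541, -0.038, 0.2]), (268, [0.543, -0.03, 0.213]), (280, [0.547, -0.029, 0.214])]
295 [(240, [0.535, -0.03, 0.216]), (252, [0.538, -0.03, 0.215]), (260, [0.541, -0.041, 0.201]), (268, [0.544, -0.032, 0.213]), (280, [0.547, -0.029, 0.217])]
```

```bash
python3 - <<'E'
from h import *
p=r.read_state()['eef_pos']
for dz in (.02,.07):
    r.move_straight(p+[0,0,dz],speed=.05); s=r.read_state()
    im,d=optics.get_image("wrist"); c=cam("wrist",s); P=cloud(c,d); cv2.imwrite(f"pics/w4_{int(dz*1000)}.png",im[:,:,::-1])
    hsv=cv2.cvtColor(im,cv2.COLOR_RGB2HSV)
    m=(hsv[...,1]>150)&((hsv[...,0]<4)|(hsv[...,0]>174))&(P[...,2]>.12)&(d>0)&(abs(P[...,0]-.54)<.03)&(abs(P[...,1]+.04)<.06)
    print(dz,s['eef_pos'],np.round(s['contact_force'],2),m.sum(),np.round(np.percentile(P[m],[3,50,97],axis=0),4))
# fingertip in tool coords
T=optics.camera_model("wrist")["tool_from_camera"]; K=optics.camera_model("wrist")["K"]
def tool(d,u,v):
    z=d[v,u]; return np.round(T@[ (u-K[0,2])/K[0,0]*z,(v-K[1,2])/K[1,1]*z,z,1],4)[:3]
for v in range(215,300,8): print(v,[tool(d,u,v).tolist() for u in(252,268)])
d0=np.load("pics/w0.npz")["d"]
for u,v in [(150,248),(155,250),(375,248),(368,250),(130,280),(150,290)]: print(u,v,tool(d0,u,v))
E
```

```text
0.02 [ 0.54001775 -0.04050604  0.17040335] [-0.03 -0.69  0.43] 1925 [[ 0.5281 -0.0464  0.1578]
 [ 0.5395 -0.0329  0.1621]
 [ 0.552  -0.0236  0.1635]]
0.07 [ 0.53975022 -0.04045762  0.21974293] [-0.05  0.04  0.6 ] 1786 [[ 0.5284 -0.0547  0.1595]
 [ 0.5403 -0.0385  0.1624]
 [ 0.5521 -0.0241  0.1638]]
215 [[-0.0136, -0.004, 0.0564], [-0.0138, 0.0068, 0.0569]]
223 [[-0.0216, -0.0042, 0.0611], [-0.0773, 0.0101, 0.1864]]
231 [[0.0095, -0.0022, -0.0175], [0.0097, 0.005, -0.0179]]
239 [[0.0102, -0.002, -0.0267], [0.01, 0.0048, -0.0264]]
247 [[0.0101, -0.0018, -0.0336], [0.01, 0.0046, -0.0335]]
255 [[0.01, -0.0017, -0.0398], [0.0099, 0.0045, -0.0397]]
263 [[0.0104, -0.0015, -0.0464], [0.0099, 0.0043, -0.0457]]
271 [[0.0093, -0.0014, -0.05], [0.0098, 0.0042, -0.0508]]
279 [[0.0115, -0.0012, -0.0583], [0.0112, 0.0041, -0.058]]
287 [[0.0112, -0.0011, -0.0624], [0.0107, 0.004, -0.0617]]
295 [[0.0098, -0.0011, -0.0647], [0.0088, 0.004, -0.0632]]
150 248 [ 0.0099 -0.0425 -0.0341]
155 250 [ 0.0085 -0.041  -0.0331]
375 248 [ 0.0096  0.0476 -0.0335]
368 250 [ 0.0092  0.0445 -0.0345]
130 280 [ 0.0097 -0.0425 -0.0561]
150 290 [-0.0033 -0.041  -0.0431]
```

View pics/w4_70.png

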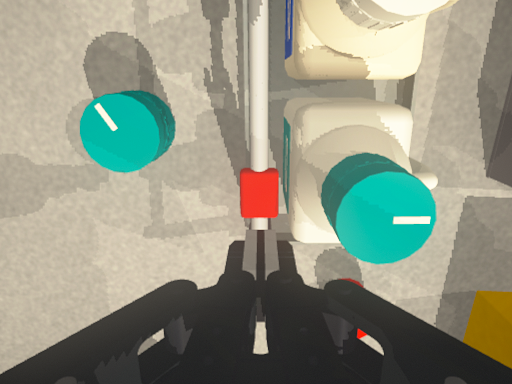

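The wrist depth shows the shut fingertips about 12 mm behind the stated TCP, not 25 mm ahead of it. That explains why no stop was felt: the bar is now at about 0.027 rad. I press again to the firm stop, which will also calibrate the tip offset.

```bash
python3 - <<'E'
from h import *
b=tab(0)
r.move_straight([b[0],b[1],.153],speed=.15)
hit=r.move_straight([b[0],b[1],.125],speed=.015,max_force=12)
s=r.read_state(); print(hit,s['time_s'],np.round(s['eef_pos'],4),np.round(s['contact_force'],2))
r.hold(.3); s=r.read_state(); print(np.round(s['eef_pos'],4),np.round(s['contact_force'],2))
r.move_straight([b[0],b[1],.28],speed=.25); s=r.read_state()
command_gripper(.075)
im,d=optics.get_image("wrist"); c=cam("wrist",s); P=cloud(c,d); hsv=cv2.cvtColor(im,cv2.COLOR_RGB2HSV); cv2.imwrite("pics/w5.png",im[:,:,::-1])
np.savez("pics/w5.npz",p=im,d=d,pos=s['eef_pos'],rot=s['eef_rot'])
m=(hsv[...,1]>150)&((hsv[...,0]<4)|(hsv[...,0]>174))&(P[...,2]>.12)&(d>0)&(abs(P[...,0]-.54)<.03)&(abs(P[...,1]+.04)<.06)
print(m.sum(),np.round(np.percentile(P[m],[3,50,97],axis=0),4),r.read_state()['time_s'])
zz=P[...,2]; ok=(hsv[...,0]>80)&(hsv[...,0]<98)&(hsv[...,1]>90)&(zz>.195)&(zz<.215)&(P[...,0]>.5)&(d>0)
rc,rr=cv2.minEnclosingCircle(P[ok][:,:2].astype(np.float32)); print(rc,rr,np.median(zz[ok]))
E
```

```text
True 15.2333 [ 0.5401 -0.0406  0.1442] [-1.39  0.55  5.3 ]
[ 0.5401 -0.0406  0.1442] [-1.05  1.59  5.69]
1101 [[ 0.5276 -0.0549  0.1531]
 [ 0.5393 -0.039   0.1555]
 [ 0.5511 -0.0241  0.157 ]] 16.9833
(0.6092686653137207, -0.03683243691921234) 0.028146231546998024 0.20153422207958888
```

View pics/w5.png

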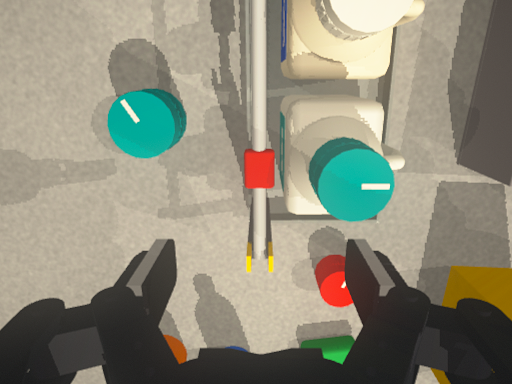

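The bar is at its stop: the tab top is at 0.157, and the wrist image shows it level in the prongs at (260,255). The stop also confirms the tip offset of -12.8 mm. Next I grip the teal cap at (352,180), centre (0.6095,-0.037), top 0.203.

```bash
python3 - <<'E'
from h import *
Q=q(np.pi/2+YAW)
command_gripper(.085)
r.move_straight([.6096,-.0369,.26],speed=.15)
hit=r.move_straight([.6096,-.0369,.157],speed=.1,max_force=8)
s=r.read_state(); print(hit,s['eef_pos'],np.round(s['contact_force'],2))
if not hit:
    command_gripper(0.03,45)
    s=r.read_state(); print(s['grip_width'],s['joint_positions'].round(3),np.round(s['contact_force'],2),np.round(s['torque'],3),s['time_s'])
    im,d=optics.get_image("wrist"); cv2.imwrite("pics/w6.png",im[:,:,::-1])
    im,d=optics.get_image("scene"); cv2.imwrite("pics/s6.png",cv2.resize(im[120:260,150:290,::-1],None,fx=4,fy=4,interpolation=cv2.INTER_CUBIC))
E
```

```text
False [ 0.61003107 -0.03696791  0.15778089] [-0.15  0.22 -0.27]
0.05496365785855012 [-0.186  0.548  1.364 -0.     1.229 -0.234] [-0.08 -0.34  5.26] [ 0.057  0.105 -0.004] 19.45
```

View pics/w6.png

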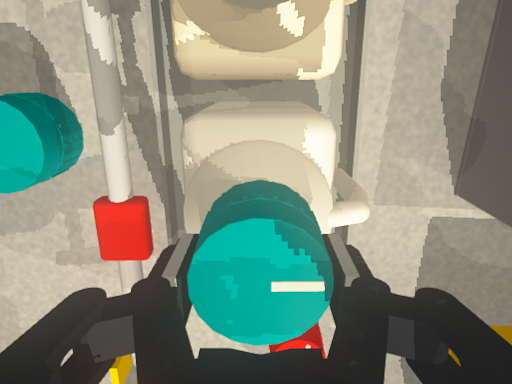

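View pics/s6.png

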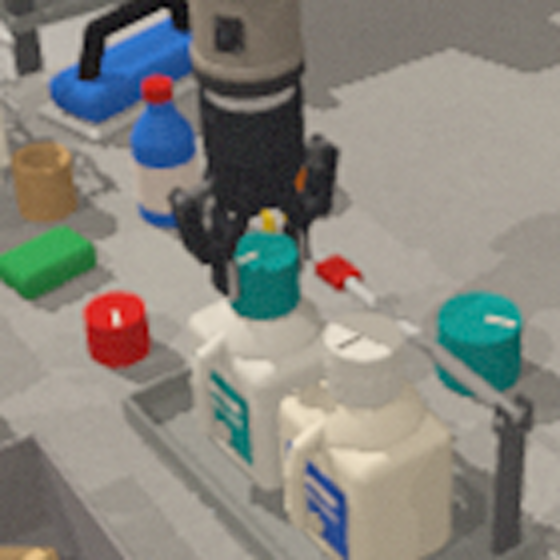

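The jaws hold the cap squarely on both sides (mark at (298,287), width 55 mm). I try counter-clockwise first, in small steps.

```bash
cat >> h.py <<'E'
def turn(dj,step=.07,lim=.35):
    s=r.read_state(); j0=np.array(s['joint_positions']); t0=s['torque'][2]; n=int(np.ceil(abs(dj)/step)); last=0
    for k in range(1,n+1):
        j=j0.copy(); j[5]+=dj*k/n; r.movej(j); s=r.read_state(); last=s['joint_positions'][5]-j0[5]
        print(f"{np.degrees(last):.1f} {s['torque'][2]-t0:.3f}",end=' | ')
        if abs(s['torque'][2]-t0)>lim: print('STOP'); return True,last
    print(s['time_s']); return False,last
E
python3 - <<'E'
from h import *
print(turn(-.35))
s=r.read_state(); print(np.round(s['contact_force'],2),np.round(s['torque'],3),s['time_s'])
im,d=optics.get_image("wrist"); cv2.imwrite("pics/w7.png",im[:,:,::-1])
E
```

```text
-3.9 0.038 | -7.8 -0.334 | -11.8 -0.600 | STOP
(True, np.float64(-0.20641814233793906))
[-1.85  3.3   4.08] [ 0.436  0.25  -0.618] 20.3
```

View pics/w7.png

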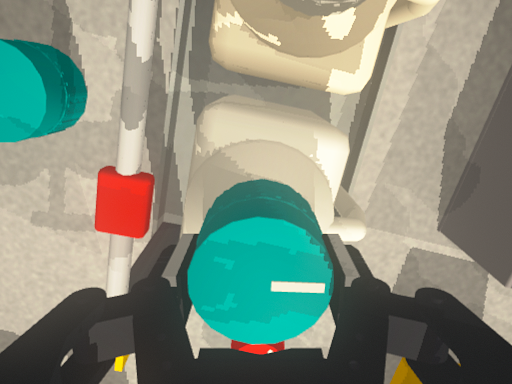

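The torque climbs from about 7° to 0.6 N m with no slip (the mark is still at (298,287)), so counter-clockwise is the stopped way. I turn clockwise.

```bash
python3 - <<'E'
from h import *
j=np.array(r.read_state()['joint_positions']); j[5]+=.206; r.movej(j); s=r.read_state(); print(np.round(s['contact_force'],2),np.round(s['torque'],3))
print(turn(1.5,step=.15,lim=.35))
s=r.read_state(); print(np.round(s['contact_force'],2),np.round(s['torque'],3),s['time_s'],s['joint_positions'].round(3))
im,d=optics.get_image("wrist"); cv2.imwrite("pics/w8.png",im[:,:,::-1])
E
```

```text
[ 0.72 -0.27  1.55] [-0.086 -0.04  -0.008]
8.3 -0.038 | 16.8 0.019 | 25.4 -0.006 | 33.9 -0.025 | 42.5 -0.056 | 51.1 -0.052 | 59.7 -0.067 | 68.3 0.040 | 77.0 0.254 | 85.5 0.642 | STOP
(True, np.float64(1.493026419917271))
[-7.61  0.03  6.08] [-0.009  1.036  0.634] 23.3333 [-1.860e-01  5.480e-01  1.364e+00 -1.000e-03  1.230e+00  1.255e+00]
```

View pics/w8.png

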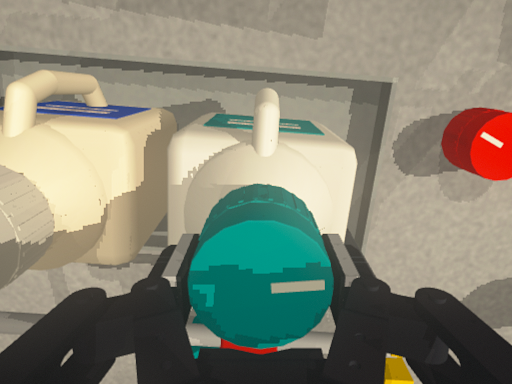

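Clockwise turns freely to the stop at about 80° with the mark still in place. I ease back and lift.

```bash
python3 - <<'E'
from h import *
j=np.array(r.read_state()['joint_positions']); j[5]-=.24; r.movej(j); r.hold(.2); s=r.read_state(); print(np.round(s['contact_force'],2),np.round(s['torque'],3))
p=s['eef_pos']
hit=r.move_straight(p+[0,0,.012],speed=.03,max_force=12); s=r.read_state(); print(hit,np.round(s['eef_pos']-p,4),np.round(s['contact_force'],2))
if not hit:
    hit=r.move_straight(p+[0,0,.058],speed=.06,max_force=12); s=r.read_state(); print(hit,np.round(s['eef_pos']-p,4),np.round(s['contact_force'],2))
r.hold(.3); s=r.read_state(); print(s['grip_width'],s['time_s'],np.round(s['contact_force'],2))
im,d=optics.get_image("wrist"); cv2.imwrite("pics/w9.png",im[:,:,::-1])
c=cam("wrist",s);P=cloud(c,d);hsv=cv2.cvtColor(im,cv2.COLOR_RGB2HSV)
ok=(hsv[...,0]>80)&(hsv[...,0]<98)&(hsv[...,1]>90)&(P[...,2]>.2)&(d>0); Z=np.percentile(P[ok][:,2],90); ok&=P[...,2]>Z-.006
A=P[ok]; print("cap top",Z,cv2.minEnclosingCircle(A[:,:2].astype(np.float32)), "tilt",np.linalg.lstsq(np.c_[A[:,:2],np.ones(len(A))],A[:,2],rcond=None)[0][:2])
im,d=optics.get_image("scene"); cv2.imwrite("pics/s9.png",cv2.resize(im[120:270,150:300,::-1],None,fx=4,fy=4,interpolation=cv2.INTER_CUBIC))
c=cam("scene");P=cloud(c,d);hsv=cv2.cvtColor(im,cv2.COLOR_RGB2HSV)
ok=(hsv[...,0]>80)&(hsv[...,0]<98)&(hsv[...,1]>90)&(P[...,2]>.15)&(abs(P[...,0]-.61)<.05)&(abs(P[...,1]+.037)<.05);print("scene z",np.percentile(P[ok][:,2],[1,50,99]))
m=(hsv[...,1]>150)&((hsv[...,0]<4)|(hsv[...,0]>174))&(P[...,2]>.12)&(abs(P[...,0]-.54)<.03)&(abs(P[...,1]+.04)<.06); print("tab",m.sum(),np.median(P[m],0))
w=(hsv[...,1]<90)&(hsv[...,2]>120)&(P[...,2]>.195)&(P[...,2]<.21)&(abs(P[...,0]-.6035)<.04)&(abs(P[...,1]-.0924)<.04); print("white",P[w].mean(0),cv2.minEnclosingCircle(P[w][:,:2].astype(np.float32)))
E
```

```text
[1.78 0.35 0.62] [ 0.041 -0.172 -0.015]
False [-0.     -0.      0.0121] [-0.13  0.45 -1.38]
False [-0.0002  0.      0.0576] [ 0.48 -0.6  -0.4 ]
0.05487741348539552 25.7 [-0.02  0.71 -0.69]
cap top 0.26171603778114666 ((0.6106231212615967, -0.03714436665177345), 0.028927959501743317) tilt [-0.02436055 -0.00240065]
scene z [0.21571405 0.2508629  0.28072005]
tab 50 [ 0.54450221 -0.03543431  0.15561648]
white [0.60511757 0.09632896 0.20137907] ((0.6033620834350586, 0.09385994076728821), 0.029280563816428185)
```

View pics/s9.png

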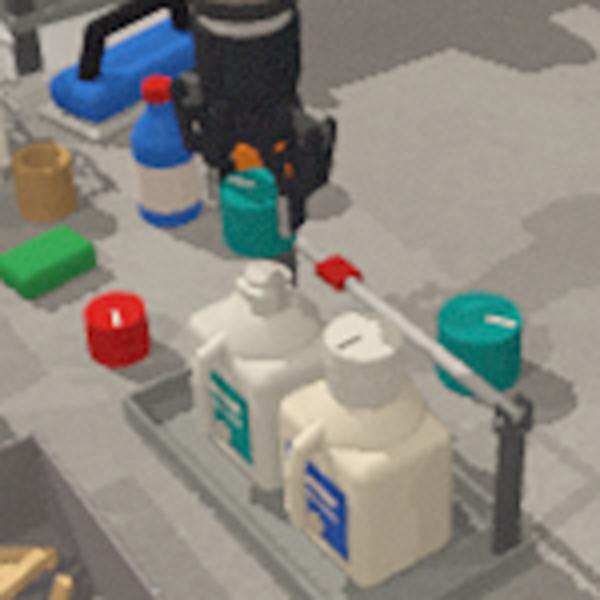

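View pics/w9.png

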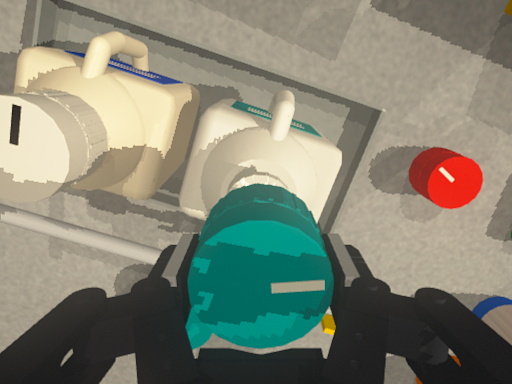

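The scene crop shows the cap clear of the bare neck at (265,280), held in the jaws at (250,212). The bar is in its catch and the white cap is seated at (358,335). The cap's top is at 0.262, so its rim is at about 0.216, 33 mm above the neck. I hand in.

```bash
python3 - <<'E'
from h import *
r.hold(.3); s=r.read_state(); print(s['grip_width'],np.abs(s['dq']).max(),s['time_s']); r.finish_job()
E
```

```text
0.054647379593401775 0.001325033198810937 26.1
the job is handed in; nothing more can be done
```

The bar is shut in its catch and the teal cap is off. I handed the job in at 26.1 s with the cap still in the fingers; the job reports no verdict.

**What I did**
- **Bar:** I pushed the red tab down to the firm stop. The tab's top measured about 0.157 m afterwards, which matches a level bar.
- **Cap:** I gripped the teal cap (55 mm across the jaws) and tried counter-clockwise, which stopped within about 12°. Clockwise turned freely to a stop at about 80°. I eased back 14° and lifted it 58 mm straight up.

**Last checks**
- **Teal cap:** its top is at 0.262 m, so the lower rim is about 33 mm above the neck. It is about 1 mm from the jug's axis, tilted about 0.02 rad, and was at rest.
- **White cap:** still seated, within about 1.5 mm of where I first measured it.
- **Bystanders:** they looked undisturbed in the pictures, but I did not re-measure them.

**What disagreed**
- **Fingertip position:** the shut tips measured about 13 mm behind the reported TCP, where the text says 25 mm ahead. The first push on the bar therefore stopped short, at about 0.03 rad. I pressed again and used the measured offset from then on; the firm stop confirmed it.
- **Height by triangulation:** one cap height from the two wrist views came out about 12 mm low, because part of the cap's top was hidden. The depth readings and the two fixed cameras agreed on about 0.203 m, so I used that.

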